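# Isolate the pumps and hang the warning sign

### The arm

A 7-joint arm with a two-finger parallel gripper is mounted at the origin on a cart in front of the work surface, level with it; the furniture and walls round the work are solid. World frame = base frame: x ahead of the robot, y to its left, z up, the work surface at z = 0. Lengths are in m, angles in degrees, forces in N, time in s.
With the tool pointing down it reaches from about 0.425 to 0.95 m from the base axis. Payload 16.7 kg.
Tool frame: the origin (TCP) lies between the finger pads; the fingertips stand 11 mm ahead of it and the grasp point (between the pads) lies 8 mm behind it; z points along the fingers, y is the line along which they close (so a half turn about z gives the same grasp; the last joint's range is limited). The gripper opens to 94 mm and grips with 3 to 60 N. Pads are 16 mm wide; open, the fingers measure 119 mm over their backs; the gripper's body (75 mm by 177 mm) begins 78 mm behind the grasp point.
Start: joints at [66.893, 24.414, 4.234, 92.017, -1.954, 63.644, -3.845], TCP at [0.169, -0.653, 0.216] pointing down, gripper open.
Joint ranges: [-163.25, 163.25], [-28.42, 122.38], [-70.27, 78.77], [12.13, 141.07], [-58.53, 238.53], [9.26, 117.41], [-156.51, 156.51]. Speed limits (degrees/s): [108.29, 108.29, 136.94, 136.94, 172.46, 172.46, 172.46].

### API

Orientations are given as [roll, pitch, yaw] about the fixed x, y, z axes, in that order (R = Rz(yaw) Ry(pitch) Rx(roll)).
In Python, from plant import ctrl, imaging gives the robot as it stands.
- The arm moves only by the shell command python3 -m inch 'ROWS'. ROWS is JSON, a list of rows, each a list of 7 numbers: the closure, from 0 (fully open) to 1 (shut), then the shift along the world's x, y, z scaled (see below), then the turn, a rotation vector about the world's x, y, z scaled (see below). A call has 1 to 12 rows; each row is the pose to reach, as a shift and turn from the pose commanded when the call began, turning the shorter way round; what a row does not reach only later rows make up. The controller multiplies each number of a shift by 30 cm and each number of a turn by 180 degrees. A row lasts 1/10 s, in which the tool goes at most 50 mm and 8.59 degrees, less where a joint would pass 70% of its speed; a pose out of reach is approached as far as the arm can. A call with a number of a shift or a turn outside -1 to 1 is refused whole. A call with a gripper value outside its range is refused whole. The fingers move at their own pace and stop on an object; the grip force is fixed at half the most. Time passes only in rows, so rows that repeat a pose let the fingers close. It gives the time, the measured TCP pose, the force, the opening and the grip force at its end, in the units of the state.
- ctrl.get_obs(): the state, without advancing time (a new reading comes with each control period).
- imaging.camera(name): name is "scene" or "top"; returns the picture (420x560x3 uint8, red, green, blue); there is no depth.
- imaging.calibration(name): a dict with "camera_matrix" (3x3 intrinsics, pixels), "dist" ([k1, k2, p1, p2, k3] as OpenCV has them; the pictures are not rectified), "cam_to_world" (4x4, takes a point from camera to world coordinates). Camera axes: x right, y up, looking along -z (the intrinsics and any distortion apply to the point x, -y, -z); pixel columns grow to the right and rows downward; lengths in m; the calibration is good to about 2 mm. A picture is of the moment at which its call begins. calibration takes no time and is no camera call.
- ctrl.sign_off(): hands the job in; it is judged then, once.
The state is a dict: "t": time; "joint_pos": joint angles; "qvel": joint speeds; "joint_efforts": joint torques, N m; "tcp_pos": TCP position; "ee_rot": TCP orientation; "ft_force": force on the tool from outside, world axes, zero at the start; "wrist_torque": the same for the moment, N m; "grip_width": finger opening in m; "grasp_force": force on a finger pad.
Only numpy, scipy, OpenCV 4.12 (cv2) and the standard library are available. Lean on these libraries where they do the work, as an engineer would, in place of code of your own. Each camera call takes 0.05 s, during which the arm holds its last target. There are 200 camera calls.

### The job

Switch the pumps' isolator off: squeeze both release tabs of the red selector, turn it clockwise from the green mark to the red mark and let go so that the tabs spring out and lock it there. Then hang the red warning sign by its top handle bar over both prongs of the double hook and leave it hanging there. Do not drop the sign or tip it over, and do not disturb the glassware, bottles and rack standing around.

Things in the scene. Friction and masses are not known exactly. Their poses are not given: they have to be found in the camera images.
- selector_grip (a point): Point on the axis of the red selector, at mid-height of its two black tabs, 38 mm above the yellow sloping face. z = the axis, out of the face, 30 degrees from vertical; x = where the white pointer points; y = line through the two tabs, turning with the selector. Tabs: see tab_left. Under them a red disc and black bezel (radius 44 mm) rise 14 mm above the face: keep fingertips above that.
- selector (a joint): Selector angle, rad: about 0 (slack 0.1 either way) at the green mark (on), 1.2 at the red mark (off). Grows clockwise seen from in front of the face, i.e. about -z of selector_grip. Stops at -0.10 and 1.26; friction about 0.05 N m. Locked in the green notch until both tabs are in; the red notch has about 0.05 rad slack either side.
- tab_left (a joint): Travel of the +y tab toward the axis, m: 0 out, 0.007 right in; spring 4 N out, 9 N in; the pawl clears at about 0.004 and springs out fully only in a notch. Tabs stand either side of a red bar (50 mm along x, 18 mm along y), each 28 mm along x, 8 mm thick, tops 54 mm above the face; outer faces 54 mm apart when out, 40 mm when both are in.
- tab_right (a joint): The same for the -y tab.
- isolator_box: The fixed grey switch box, tilted 30 degrees on a dark foot (130 x 120 mm): yellow face 120 x 120 mm looking to -x and up, highest edge 137 mm above the table without the selector. Origin: middle of the foot's underside. A black gland sticks out 16 mm from its -y side.
- sign_bar (a point): Centre of the handle bar at the top of the red warning sign, 127 mm above its underside. The bar is 12 mm thick (x), 14 mm high (z), 110 mm long (y). The slot under it is 86 mm wide (y), 40 mm high, closed at the sides. Grasp the bar at its middle across its thickness.
- hook_seat (a point): Midway between the two hook prongs, level with their upper side, 230 mm above the table, at mid-length. Prongs: 8 mm rod along x, at y = +30 and -30 mm, 52 mm free between. Posts 50 mm to +x (nothing between them), upturned tips 35 mm to -x, tops 16 mm above this point. Bring the sign in toward +x, tips through the slot, and lower it: it hangs with the bar's centre 7 mm above this point.
- beaker: Bystander: glass beaker, 57 mm across and 66 mm high, origin under it.
- jar: Bystander: white jar, 34 mm across and 56 mm high, origin under it.
- dish: Bystander: clear dish, 55 mm across and 14 mm high, origin under it.
- bottle: Bystander: white bottle, 28 mm across and 44 mm high, origin under it.
- cuvette_rack: Bystander: black rack, 34 x 80 x 27 mm, origin under it.
- sign: The loose red and white warning sign, 110 mm wide (y), 134 mm high (z), about 200 g, plate 8 mm thick, front and back alike; it stands upright on two feet 56 mm long (along x). Origin: middle of its underside.
- hook_stand: The fixed steel double-hook stand (see hook_seat), base 130 x 100 x 12 mm; origin on the table, 5 mm to -x of hook_seat; same axes. The pumps standing in front of the work are 120 mm high: keep the sign's underside above that.

How it is judged (in metres and radians):
On the way, in this order (a step that is already met when the one before it is completed fails the run):
1. the selector stands at the red mark with both tabs sprung out (value of joint selector between 1.1 and 1.3 rad and value of joint each of tab_left, tab_right below 0.0018 m), for 0.2 s.
2. the sign hangs by its bar on both prongs (x of sign_bar in the frame of hook_seat between -0.032 and 0.036 m and y of sign_bar in the frame of hook_seat between -0.02 and 0.02 m and z of sign_bar in the frame of hook_seat between 0 and 0.014 m and angle between sign_bar's own z axis and vertical below 0.3 rad), for 0.2 s.
At the end, for the whole second after the job is handed in: The selector is at 1.2 rad (1.1 to 1.3) with both tabs out (less than 1.8 mm in); the sign hangs at rest on the double hook: bar centre 0 to 14 mm above the seat's height, within 20 mm sideways and within the length of the prongs, upright within 0.3 rad, carried by the hook (all of step 1 and all of step 2 and contact force between sign and hook_stand above 0.4 N and linear speed of sign below 0.05 m/s); the robot touches nothing.
It fails at once if the sign is tipped over or dropped (leans more than 0.9 rad, or moves faster than 1.2 m/s) (angle between sign_bar's own z axis and vertical above 0.9 rad or linear speed of sign above 1.2 m/s).
It fails at once if a bystander is moved by more than 25 mm (distance of any of beaker, jar, dish, bottle, cuvette_rack from where it was at the start of the episode above 0.025 m).
It also fails if it takes over 59 s, if anything falls off the work surface, if the arm or the gripper's body presses on something with over 40 N, if the wrist force passes 120 N, or if a joint passes its speed limit or range.

## Working session

There is one attempt and no reset: what is moved stays moved. The work goes in short steps, Python scripts to look and compute and a shell command to move; the robot and the scene stay as the last step left them, time stands still between calls to the robot, and variables do not carry over. Pictures are saved under pics/ and viewed, at most 10 in all, crops included, and the job is handed in when it is done.

```bash
mkdir -p pics
cat > h.py <<'E'
import numpy as np, cv2
from plant import ctrl, imaging
def snap(n,f):
    im=imaging.camera(n); cv2.imwrite('pics/'+f,im[:,:,::-1]); return im
def ray(n,uv):
    c=imaging.calibration(n); K=np.array(c['camera_matrix'],float); T=np.array(c['cam_to_world'])
    p=cv2.undistortPoints(np.array([[uv]],float),K,np.array(c['dist'],float))[0,0]
    return T[:3,3], T[:3,:3]@np.array([p[0],-p[1],-1.])
def atz(n,uv,z):
    o,d=ray(n,uv); return o+d*(z-o[2])/d[2]
def proj(n,P):
    c=imaging.calibration(n); K=np.array(c['camera_matrix'],float); T=np.array(c['cam_to_world'])
    q=(np.atleast_2d(P)-T[:3,3])@T[:3,:3]; q=q*[1,-1,-1]
    return cv2.projectPoints(q,np.zeros(3),np.zeros(3),K,np.array(c['dist'],float))[0][:,0]
def tri(a,b):
    (o1,d1),(o2,d2)=ray('scene',a),ray('top',b)
    s=np.linalg.lstsq(np.c_[d1,-d2],o2-o1,rcond=None)[0]
    p,q=o1+d1*s[0],o2+d2*s[1]; return (p+q)/2,np.linalg.norm(p-q)
E
python3 - <<'E'
from h import *
np.set_printoptions(precision=4,suppress=True)
for n in('scene','top'):
    im=snap(n,n+'0.png'); cv2.imwrite(f'pics/{n}0b.png',cv2.resize(im[:,:,::-1],(800,600),interpolation=cv2.INTER_CUBIC)); print(imaging.calibration(n))
o=ctrl.get_obs(); print(o)
E
```

```text
{'camera_matrix': array([[461.5455,   0.    , 272.518 ],
       [  0.    , 461.5455, 211.1708],
       [  0.    ,   0.    ,   1.    ]]), 'dist': array([-0.0403,  0.    ,  0.    ,  0.    ,  0.    ]), 'cam_to_world': array([[-0.4713,  0.6037, -0.643 , -0.1402],
       [-0.8817, -0.3398,  0.3272,  0.3018],
       [-0.0209,  0.7212,  0.6924,  0.9999],
       [ 0.    ,  0.    ,  0.    ,  1.    ]])}
{'camera_matrix': array([[394.9923,   0.    , 278.8876],
       [  0.    , 394.9923, 214.5733],
       [  0.    ,   0.    ,   1.    ]]), 'dist': array([-0.02,  0.  ,  0.  ,  0.  ,  0.  ]), 'cam_to_world': array([[-0.0421,  0.9724, -0.2295,  0.4245],
       [-0.9991, -0.041 ,  0.0096, -0.0716],
       [-0.    ,  0.2297,  0.9733,  1.0965],
       [ 0.    ,  0.    ,  0.    ,  1.    ]])}
{'t': 0.1, 'joint_pos': array([66.893 , 24.4461,  4.2319, 92.0477, -1.9532, 63.6458, -3.8431]), 'qvel': array([-0.0547,  0.1008,  0.0473,  0.0723, -0.0104, -0.1454,  0.0013]), 'joint_efforts': array([  0.0074, -93.7451,   3.6758, -45.504 ,  -0.0488,   0.0168,
         0.0002]), 'tcp_pos': array([ 0.1693, -0.653 ,  0.2159]), 'ee_rot': array([-179.9327,    0.0054,   14.5408]), 'ft_force': array([ 0.1044,  0.8473, -0.0052]), 'wrist_torque': array([0.0853, 0.0271, 0.0325]), 'grasp_force': 0.0, 'grip_width': 0.09410742504762193}
```

View pics/scene0b.png

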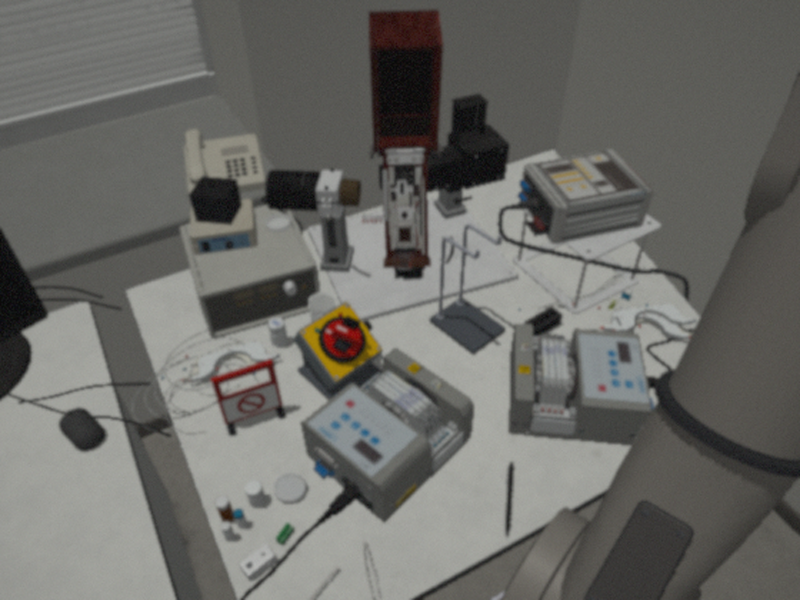

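View pics/top0b.png

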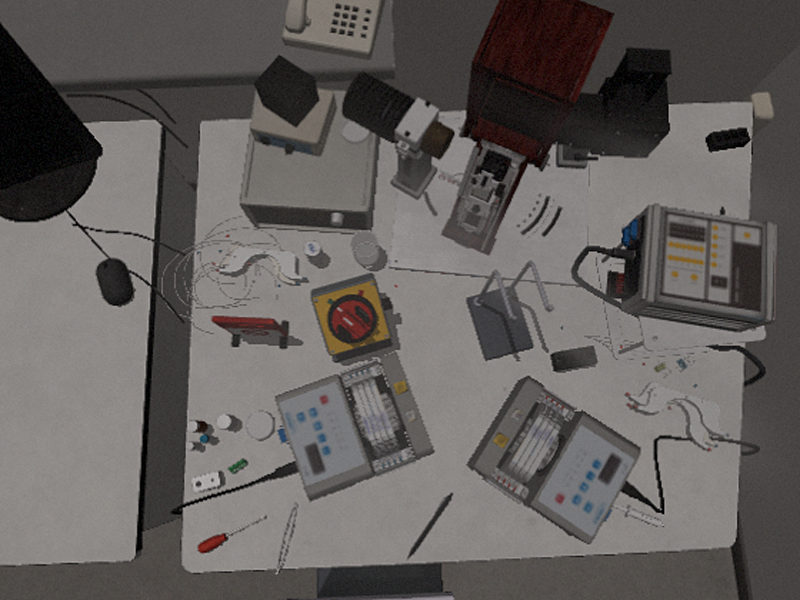

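Scene view: sign at about (174,276), selector at (240,238), hook at (329,200) in original pixels. Top view: sign at (175,230), selector at (246,223), hook at (357,217). The prongs point roughly to image lower-left or lower-right, so I need close crops.

Run:
```python
from h import *
s=cv2.imread('pics/scene0.png');t=cv2.imread('pics/top0.png')
def crop(im,x0,x1,y0,y1,k):
    c=cv2.resize(im[y0:y1,x0:x1],None,fx=k,fy=k,interpolation=cv2.INTER_CUBIC)
    c=np.clip(c*1.3,0,255).astype(np.uint8)
    for x in range(-(-x0//10)*10,x1,10):
        cv2.line(c,((x-x0)*k,0),((x-x0)*k,6 if x%50 else 16),(0,255,0),1); 
        if x%20==0: cv2.putText(c,str(x),((x-x0)*k,16),0,.35,(0,200,0),1)
    for y in range(-(-y0//10)*10,y1,10):
        cv2.line(c,(0,(y-y0)*k),(6,(y-y0)*k),(0,255,0),1)
        if y%20==0: cv2.putText(c,str(y),(8,(y-y0)*k+4),0,.35,(0,200,0),1)
    return c
cv2.imwrite('pics/c1.png',crop(s,145,285,195,315,5))
cv2.imwrite('pics/c2.png',crop(t,140,290,185,265,5))
a=crop(s,295,370,150,255,5);b=crop(t,320,395,170,275,5)
cv2.imwrite('pics/c3.png',np.hstack([a,b]))
```

```text
(no output)
```

View pics/c1.png

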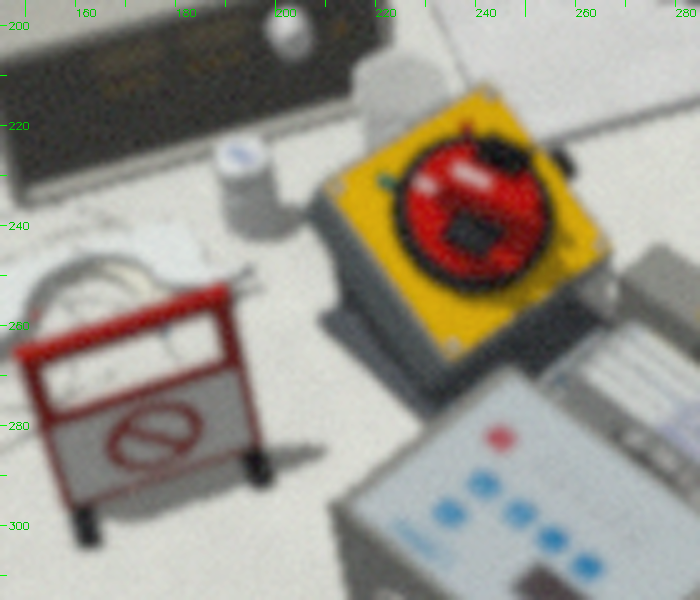

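View pics/c2.png

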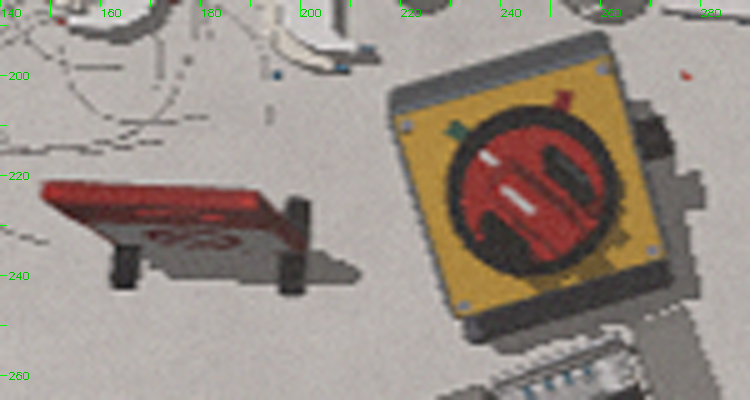

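View pics/c3.png

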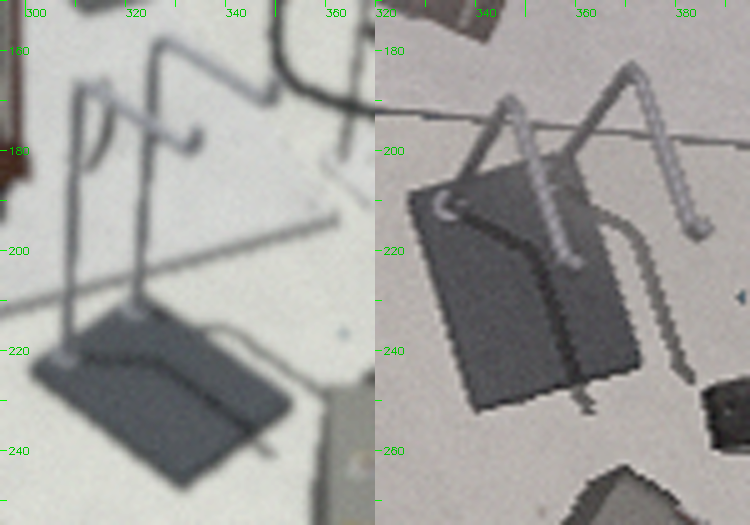

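Crops give the face corners, marks, tabs, sign bar and feet, and the prong ends and base corners. I'll fit the poses using both cameras.

```bash
cat > fit.py <<'E'
from h import *
from scipy.optimize import least_squares
np.set_printoptions(precision=4,suppress=True)
def Rz(a): c,s=np.cos(a),np.sin(a); return np.array([[c,-s,0],[s,c,0],[0,0,1.]])
def fit(pts,x0):
    def f(p): return np.concatenate([(proj(n,Rz(p[2])@np.array(P)+[p[0],p[1],0])[0]-uv) for n,P,uv in pts])
    r=least_squares(f,x0,loss='soft_l1'); return r.x,np.round(f(r.x).reshape(-1,2),1)
C=lambda n,x,y:{'c1':('scene',(145+x/5,195+y/5)),'c2':('top',(140+x/5,185+y/5)),'a':('scene',(295+x/5,150+y/5)),'b':('top',(320+(x-375)/5,170+y/5))}[n]
def mk(L):
    o=[]
    for P,c,x,y in L: n,uv=C(c,x,y); o.append((n,P,np.array(uv)-.4))
    return o
E
python3 - <<'E'
from fit import *
print('face corners', *[tri(C('c1',*a)[1],C('c2',*b)[1]) for a,b in [((322,188),(394,118)),((490,85),(608,55)),((610,248),(665,262)),((448,362),(455,320))]],sep='\n')
s,c=.5,np.sqrt(.75); N=np.array([-s,0,c]); X=np.array([c,0,s]); Y=np.array([0,1,0]); O=np.array([0,0,.107])
f=lambda u,v,h=0:tuple(O+X*u+Y*v+N*h)
L=[]
for (u,v),a,b in [((.06,.06),(322,188),(394,118)),((.06,-.06),(490,85),(608,55)),((-.06,-.06),(610,248),(665,262)),((-.06,.06),(448,362),(455,320))]:
    L+=[(f(u,v),'c1',*a),(f(u,v),'c2',*b)]
L+=[(f(0,0,.014),'c2',532,190),(f(0,0,.014),'c1',474,214)]
p,r=fit(mk(L),[.6,0,0]);print('box face centre',p[:2],np.degrees(p[2]),r.tolist())
R=Rz(p[2]); c0=R@O+[p[0],p[1],0]; print('grip',c0+R@N*.038,'n',R@N)
# tabs tops plane and marks angle
for nm,n_,x,y,h in [('tabA','c2',568,172,.054),('tabB','c2',505,240,.054),('tabA','c1',505,152,.054),('tabB','c1',473,230,.054),('green','c2',456,130,0),('red','c2',564,100,0),('ptr1','c2',487,157,.03),('ptr2','c2',517,200,.045)]:
    n,uv=C(n_,x,y); o,d=ray(n,np.array(uv)-.4); nn=R@N; q=o+d*((c0+nn*h-o)@nn)/(d@nn); w=R.T@(q-c0); a=w@X; b=w@Y; print(nm,n_,'u,v',round(a,4),round(b,4),'ang',np.degrees(np.arctan2(b,a)))
L=[((0,.055,.13),'c1',18,355),((0,-.055,.13),'c1',230,292),((0,.055,.13),'c2',43,192),((0,-.055,.13),'c2',261,199),
 ((-.028,-.048,.004),'c2',291,290),((.028,-.048,.004),'c2',298,200),((-.028,.048,.004),'c2',124,286),((-.028,.048,.004),'c1',90,542),((-.028,-.048,.004),'c1',264,484)]
p,r=fit(mk(L),[.5,.2,0]);print('sign',p[:2],np.degrees(p[2]),r.tolist())
L=[]
for P,a,b in [((.065,.05,.012),(32,372),(410,190)),((.065,-.05,.012),(140,295),(565,150)),((-.065,-.05,.012),(293,405),(640,365)),((-.065,.05,.012),(183,490),(475,412)),
 ((.055,.03,.226),(80,90),(510,105)),((.055,-.03,.226),(160,42),(632,70)),((-.03,.03,.226),(190,150),(573,262)),((-.03,-.03,.226),(268,103),(700,230))]:
    L+=[(P,'a',*a),(P,'b',*b)]
p,r=fit(mk(L),[.6,-.2,0]);print('hook',p[:2],np.degrees(p[2]),r.tolist(),'seat',Rz(p[2])@[.005,0,.23]+[p[0],p[1],0])
print('prong pts',*[tri(C('a',*a)[1],C('b',*b)[1]) for a,b in [((80,90),(510,105)),((160,42),(632,70)),((190,150),(573,262)),((268,103),(700,230))]],sep='\n')
E
```

```text
face corners
(array([0.675 , 0.0712, 0.131 ]), np.float64(0.0035526991892107134))
(array([ 0.7032, -0.0384,  0.1303]), np.float64(0.0020172893095402253))
(array([ 0.6052, -0.0613,  0.0805]), np.float64(0.005725768837516417))
(array([0.579 , 0.0479, 0.0777]), np.float64(0.003179961771422954))
box face centre [0.6414 0.0059] 14.559227539054676 [[-1.5, -0.6], [-2.9, -1.0], [0.3, -2.2], [0.2, -1.9], [2.6, 0.6], [0.9, -0.3], [0.4, 1.9], [-1.3, 1.3], [-0.5, 1.2], [0.8, -0.8]]
grip [0.623  0.0012 0.1399] n [-0.4839 -0.1257  0.866 ]
tabA c2 u,v 0.0185 -0.0221 ang -50.08205603014686
tabB c2 u,v -0.0056 0.0167 ang 108.53286493842671
tabA c1 u,v 0.0121 -0.0135 ang -48.25839478905214
tabB c1 u,v -0.0123 0.0264 ang 114.96189297085324
green c2 u,v 0.0402 0.026 ang 32.9075262142083
red c2 u,v 0.0393 -0.0306 ang -37.86062498418883
ptr1 c2 u,v 0.0305 0.014 ang 24.70951484135036
ptr2 c2 u,v 0.0094 0.0057 ang 31.110471609467044
sign [0.6415 0.1932] -5.167888998349676 [[-0.3, 0.4], [0.6, -0.8], [-0.3, -0.7], [-0.3, -0.1], [-0.1, 0.7], [0.4, -0.9], [-0.8, -0.2], [0.3, 0.7], [1.0, 0.2]]
hook [ 0.6392 -0.2784] 13.020232229732018 [[-0.4, -1.2], [-1.0, 1.3], [1.3, -1.2], [1.5, 0.2], [2.3, -0.9], [1.1, 0.7], [0.9, -0.9], [-0.3, 0.9], [-0.4, -2.3], [-0.8, -2.6], [-0.8, -1.8], [-0.5, -2.2], [0.7, 0.7], [-1.9, 0.8], [0.7, 0.2], [-2.2, 0.3]] seat [ 0.6441 -0.2773  0.23  ]
prong pts
(array([ 0.6818, -0.2389,  0.2188]), np.float64(0.0033768294086170027))
(array([ 0.6954, -0.2977,  0.2201]), np.float64(0.001221386842417102))
(array([ 0.6058, -0.2599,  0.2235]), np.float64(0.004724798091014794))
(array([ 0.6186, -0.3188,  0.2226]), np.float64(0.005732502218191104))
```

```bash
cat > tgt.py <<'E'
from h import *
from scipy.spatial.transform import Rotation as Ro
np.set_printoptions(precision=4,suppress=True)
P0=np.array([0.623,0.0012,0.1399]); YB=14.5
n=Ro.from_euler('z',YB,degrees=True).apply([-.5,0,np.sqrt(.75)])
def selR(a):   # pointer angle a deg from up-slope, tool = grip*Rx(180)
    return Ro.from_euler('z',YB,degrees=True)*Ro.from_euler('y',-30,degrees=True)*Ro.from_euler('z',a,degrees=True)*Ro.from_euler('x',180,degrees=True)
def delta(p,R):
    o=ctrl.get_obs(); R0=Ro.from_euler('xyz',o['ee_rot'],degrees=True)
    rv=np.degrees((R*R0.inv()).as_rotvec()); print('shift',(np.array(p)-o['tcp_pos'])/.3,'turn',rv/180,'deg',np.linalg.norm(rv))
E
python3 -m inch '[[0,0.77,0.97,0.38,0,0,0],[0,0.77,0.97,0.38,0,0,0],[0,0.77,0.97,0.38,0,0,0],[0,0.77,0.97,0.38,0,0,0],[0,0.77,0.97,0.38,0,0,0],[0,0.77,0.97,0.38,0,0,0],[0,0.77,0.97,0.38,0,0,0],[0,0.77,0.97,0.38,0,0,0],[0,0.77,0.97,0.38,0,0,0],[0,0.77,0.97,0.38,0,0,0]]'
python3 -c "
from tgt import *
R=selR(32); delta(P0+n*.12,R); print(ctrl.get_obs()['joint_pos'])"
```

```text
t: 1.1
tcp_pos: [0.4007, -0.362, 0.3304]
ee_rot: [180.0, 0.0, 14.6]
ft_force: [-0.4, -0.5, -1.4]
grip_width: 0.094
grasp_force: 0.0
shift [ 0.5475  1.1605 -0.2887] turn [-0.0042 -0.1687  0.173 ] deg 43.50264844465574
[ 41.4148   7.1149  -6.8194 100.4898   0.8935  72.4447 -40.9926]
```

```bash
python3 -m inch '[[0,0.15,0.5,0,0,-0.06,0.06],[0,0.3,0.8,0,0,-0.1,0.1],[0,0.5,1,-0.1,-0.004,-0.169,0.173],[0,0.5,1,-0.1,-0.004,-0.169,0.173],[0,0.5,1,-0.1,-0.004,-0.169,0.173],[0,0.5,1,-0.1,-0.004,-0.169,0.173],[0,0.5,1,-0.1,-0.004,-0.169,0.173],[0,0.5,1,-0.1,-0.004,-0.169,0.173],[0,0.5,1,-0.1,-0.004,-0.169,0.173]]'
python3 -c "
from tgt import *
R=selR(32); delta(P0+n*.06,R);delta(P0-n*.006,R); print(ctrl.get_obs()['joint_pos'])"
```

```text
t: 2.0
tcp_pos: [0.5501, -0.0633, 0.2997]
ee_rot: [163.1, -25.1, 50.2]
ft_force: [-0.4, -0.7, -0.3]
grip_width: 0.094
grasp_force: 0.0
shift [ 0.1462  0.1898 -0.3595] turn [-0.0005 -0.0002  0.0005] deg 0.13382214673061246
shift [ 0.2527  0.2174 -0.55  ] turn [-0.0005 -0.0002  0.0005] deg 0.13382214673061246
[ 30.1395  -3.9168 -22.156  121.5845 -21.5013  35.8    -21.3491]
```

```bash
python3 -m inch '[[0,0.146,0.19,-0.36,0,0,0],[0,0.146,0.19,-0.36,0,0,0],[0,0.146,0.19,-0.36,0,0,0],[0,0.146,0.19,-0.36,0,0,0],[0,0.146,0.19,-0.36,0,0,0]]'
python3 - <<'E'
from tgt import *
s=snap('scene','s1.png')[:,:,::-1];t=snap('top','t1.png')[:,:,::-1]
a=np.clip(cv2.resize(s[170:290,190:290],None,fx=4,fy=4,interpolation=2)*1.3,0,255);b=np.clip(cv2.resize(t[165:285,195:295],None,fx=4,fy=4,interpolation=2)*1.3,0,255)
for k in range(0,100,10):
  for m in(a,b): cv2.line(m,(k*4,0),(k*4,5 if k%50 else 14),(0,255,0),1); cv2.line(m,(0,k*4),(5,k*4),(0,255,0),1)
cv2.imwrite('pics/st1.png',np.hstack([a,b]))
delta(P0-n*.006,selR(32)); print(ctrl.get_obs()['joint_pos'])
E
```

```text
t: 2.5
tcp_pos: [0.5938, -0.0071, 0.1922]
ee_rot: [163.1, -25.1, 50.1]
ft_force: [-0.5, 0.1, -0.2]
grip_width: 0.0944
grasp_force: 0.0
shift [ 0.1048  0.0309 -0.197 ] turn [-0.0003  0.0005  0.0011] deg 0.2225862942161715
[ 22.8488   7.5848 -26.1452 125.4049  -8.592   18.4653 -38.4782][ WARN:0@2.268] global loadsave.cpp:1063 imwrite_ Unsupported depth image for selected encoder is fallbacked to CV_8U.
```

View pics/st1.png

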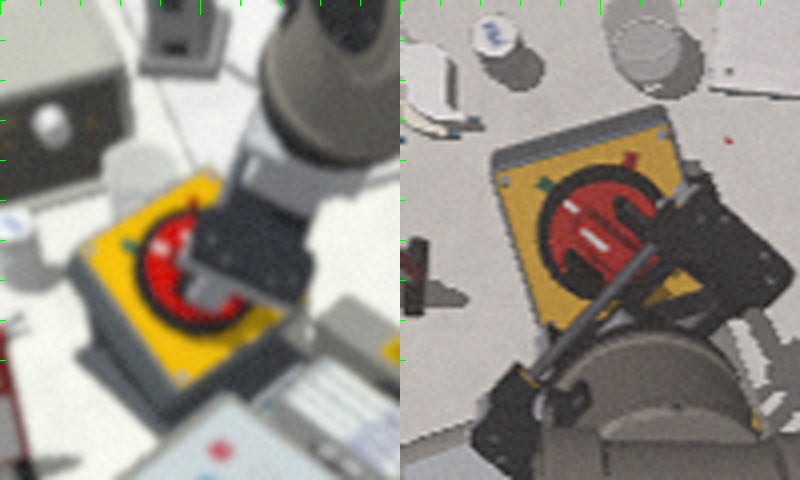

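The gripper stands squarely over the selector, with the finger line parallel to the tabs. I'll approach along the axis.

```bash
python3 -m inch '[[0,0.035,0.01,-0.065,0,0,0],[0,0.07,0.02,-0.13,0,0,0],[0,0.105,0.031,-0.197,0,0,0],[0,0.105,0.031,-0.197,0,0,0],[0,0.105,0.031,-0.197,0,0,0]]'
python3 -c "
from tgt import *
delta(P0-n*.006,selR(32)); o=ctrl.get_obs(); print(o['joint_pos'],o['tcp_pos'],n)
y=selR(32).apply([0,1,0]); print('tool y',y)"
```

```text
t: 3.1
tcp_pos: [0.6258, 0.0031, 0.1345]
ee_rot: [163.0, -25.2, 50.2]
ft_force: [-0.2, -0.1, 0.1]
grip_width: 0.0939
grasp_force: 0.0
shift [ 0.0002 -0.0037  0.0006] turn [-0.0004  0.0004  0.0006] deg 0.14134745109902472
[ 15.6237  15.4502 -20.9362 125.0615  -0.9096  10.8759 -45.9478] [0.6258 0.0031 0.1345] [-0.4841 -0.1252  0.866 ]
tool y [ 0.6566 -0.7061  0.265 ]
```

```bash
python3 -m inch '[[0.38,0,0,0,0,0,0],[0.38,0,0,0,0,0,0],[0.38,0,0,0,0,0,0],[0.38,0,0,0,0,0,0]]'
cat > st.py <<'E'
from tgt import *
o=ctrl.get_obs(); R=Ro.from_euler('xyz',o['ee_rot'],degrees=True)
print('t',o['t'],'w',o['grip_width'],'gf',o['grasp_force'],'F tool',R.inv().apply(o['ft_force']),'M',R.inv().apply(o['wrist_torque']),'q',o['joint_pos'],'tcp',o['tcp_pos'])
E
python3 st.py
python3 -m inch '[[0.46,0,0,0,0,0,0],[0.46,0,0,0,0,0,0],[0.46,0,0,0,0,0,0],[0.46,0,0,0,0,0,0]]'
python3 st.py
```

```text
t: 3.5
tcp_pos: [0.6258, 0.0037, 0.1339]
ee_rot: [163.0, -25.2, 50.2]
ft_force: [-0.9, -0.6, -0.4]
grip_width: 0.0656
grasp_force: 0.0
t 3.5 w 0.06561126731916958 gf 0.0 F tool [-1.1032 -0.317  -0.1694] M [ 0.2103 -0.3883  0.0143] q [ 15.5835  15.513  -20.9561 125.0907  -0.8236  10.7906 -46.0484] tcp [0.6258 0.0037 0.1339]
t: 3.9
tcp_pos: [0.6267, 0.0029, 0.1341]
ee_rot: [162.9, -25.2, 50.2]
ft_force: [2.7, -5.3, 4.1]
grip_width: 0.0507
grasp_force: 3.4
t 3.9 w 0.05069780188593687 gf 3.366885781288147 F tool [-0.3823  6.6456 -2.8342] M [-1.5007 -0.6961  0.0009] q [ 15.5737  15.5483 -20.8789 125.0322  -0.8008  10.735  -46.0608] tcp [0.6267 0.0029 0.1341]
```

The force along the closing line shows only the +y finger touching, with the tool about 2 mm off. I'll shift +2 mm along tool y, then squeeze.

```bash
python3 -m inch '[[0.46,0.0044,-0.0047,0.0018,0,0,0],[0.46,0.0044,-0.0047,0.0018,0,0,0],[0.46,0.0044,-0.0047,0.0018,0,0,0]]'
python3 st.py
python3 -m inch '[[0.6,0,0,0,0,0,0],[0.6,0,0,0,0,0,0],[0.6,0,0,0,0,0,0],[0.6,0,0,0,0,0,0],[0.6,0,0,0,0,0,0]]'
python3 st.py
```

```text
t: 4.2
tcp_pos: [0.6273, 0.0022, 0.1343]
ee_rot: [163.0, -25.2, 50.2]
ft_force: [-3.1, -3.7, 6.8]
grip_width: 0.0508
grasp_force: 5.3
t 4.2 w 0.05083023541760386 gf 5.2662306278944016 F tool [-1.451   2.3376 -7.8662] M [-0.272  -0.6051  0.0285] q [ 15.8849  15.6296 -21.105  124.8692  -0.8866  10.9327 -45.8051] tcp [0.6273 0.0022 0.1343]
t: 4.7
tcp_pos: [0.628, 0.0014, 0.1349]
ee_rot: [162.9, -25.2, 50.2]
ft_force: [-2.9, -7.3, 8.1]
grip_width: 0.0388
grasp_force: 30.1
t 4.7 w 0.03878046061672618 gf 30.05680561065674 F tool [-3.3051  5.3988 -9.3367] M [-1.35   -0.885  -0.0325] q [ 15.9055  15.6066 -21.0529 124.8313  -0.8742  10.9018 -45.8065] tcp [0.628  0.0014 0.1349]
```

```bash
python3 -m inch '[[0.6,-0.0024,-0.0006,0.0043,0.02,0.005,-0.036],[0.6,-0.0024,-0.0006,0.0043,0.043,0.011,-0.077],[0.6,-0.0024,-0.0006,0.0043,0.0645,0.0167,-0.1155],[0.6,-0.0024,-0.0006,0.0043,0.0645,0.0167,-0.1155],[0.6,-0.0024,-0.0006,0.0043,0.0645,0.0167,-0.1155]]'
python3 st.py
```

```text
t: 5.2
tcp_pos: [0.6279, 0.0008, 0.1355]
ee_rot: [175.4, -29.9, 23.5]
ft_force: [17.5, -8.5, -13.1]
grip_width: 0.0386
grasp_force: 29.8
t 5.2 w 0.038585223104871356 gf 29.767759144306183 F tool [ 4.4695 13.3002 18.8149] M [-3.1297  0.6149 -0.0001] q [ 10.9613  15.0232 -15.3984 125.1194  -9.3231  10.8571 -61.9295] tcp [0.6279 0.0008 0.1355]
```

```bash
python3 -c "
from tgt import *
for a in (8,-16,-35): print(selR(a).apply([0,1,0])/300)"
```

```text
[ 0.0012 -0.0031  0.0002]
[ 0.     -0.0033 -0.0005]
[-0.0009 -0.0031 -0.001 ]
```

```bash
python3 -m inch '[[0.6,0.0022,-0.0029,-0.003,0.02,0.005,-0.036],[0.6,0.0022,-0.0029,-0.003,0.043,0.011,-0.077],[0.6,0.0022,-0.0029,-0.003,0.0645,0.0167,-0.1155],[0.6,0.0022,-0.0029,-0.003,0.0645,0.0167,-0.1155],[0.6,0.0022,-0.0029,-0.003,0.0645,0.0167,-0.1155]]'
python3 st.py
```

```text
t: 5.7
tcp_pos: [0.6283, -0.0, 0.1352]
ee_rot: [-170.9, -28.9, -4.1]
ft_force: [4.2, -8.4, 3.9]
grip_width: 0.0393
grasp_force: 30.0
t 5.7 w 0.0392669732195141 gf 29.97002363204956 F tool [ 6.0494  7.847  -2.3518] M [-1.9628  0.9153 -0.0583] q [  5.9648  14.7138  -9.6773 125.379  -17.5256  10.9452 -78.1204] tcp [ 0.6283 -0.      0.1352]
```

```bash
python3 -m inch '[[0.6,0,-0.002,0,0.02,0.005,-0.036],[0.6,0,-0.002,0,0.043,0.011,-0.077],[0.6,0,-0.002,0,0.05,0.013,-0.0895],[0.6,0,-0.002,0,0.05,0.013,-0.0895],[0.6,0,-0.002,0,0.05,0.013,-0.0895]]'
python3 st.py; python3 -c "
from tgt import *
delta(P0,selR(-34.4))"
```

```text
t: 6.2
tcp_pos: [0.6283, -0.0006, 0.1352]
ee_rot: [-161.8, -24.5, -24.3]
ft_force: [4.2, -8.5, 2.2]
grip_width: 0.0388
grasp_force: 30.0
t 6.2 w 0.03884576848039584 gf 29.95767831802368 F tool [ 7.6317  6.0341 -0.9114] M [-1.3973  1.4426  0.0042] q [  2.013   14.521   -5.1463 125.5949 -23.643   11.2274 -90.89  ] tcp [ 0.6283 -0.0006  0.1352]
shift [-0.0176  0.0059  0.0158] turn [-0.0004  0.0008  0.0022] deg 0.4384986771759795
```

```bash
python3 -m inch '[[0.445,0,0,0,0,0,0],[0.445,0,0,0,0,0,0],[0.445,0,0,0,0,0,0],[0.445,0,0,0,0,0,0]]'
python3 st.py
```

```text
t: 6.6
tcp_pos: [0.6282, 0.0002, 0.135]
ee_rot: [-161.8, -24.4, -24.2]
ft_force: [4.9, -4.0, -0.6]
grip_width: 0.0523
grasp_force: 4.2
t 6.6 w 0.052278252448029104 gf 4.237372688949108 F tool [5.3255 2.4776 2.3709] M [-0.7837  1.1565  0.0162] q [  2.014   14.5345  -5.208  125.5911 -23.6489  11.2383 -90.8824] tcp [0.6282 0.0002 0.135 ]
```

Width 52 mm with about 4 N on both pads shows both tabs have sprung out at the red mark. I'll open and retreat along the axis.

```bash
python3 -m inch '[[0,0,0,0,0,0,0],[0,0,0,0,0,0,0],[0,0,0,0,0,0,0],[0,0,0,0,0,0,0],[0,-0.08,-0.02,0.14,0,0,0],[0,-0.194,-0.05,0.346,0,0,0],[0,-0.194,-0.05,0.346,0,0,0],[0,-0.194,-0.05,0.346,0,0,0],[0,-0.194,-0.05,0.5,0,0,0],[0,-0.194,-0.05,0.5,0,0,0]]'
python3 st.py; python3 -c "
from tgt import *
R=Ro.from_euler('xyz',[180,0,84.8],degrees=True)
delta([.6415,.1932,.25],R)"
```

```text
t: 7.6
tcp_pos: [0.571, -0.0139, 0.2887]
ee_rot: [-161.7, -24.6, -24.2]
ft_force: [0.4, -0.8, -0.8]
grip_width: 0.0941
grasp_force: 0.0
t 7.6 w 0.09412833628632533 gf 0.0 F tool [0.2839 0.8146 0.7787] M [-0.2345 -0.3751  0.016 ] q [  -1.6955   -3.4532    0.7755  122.9282  -12.8652   31.4927 -101.8329] tcp [ 0.571  -0.0139  0.2887]
shift [ 0.2349  0.6902 -0.1291] turn [-0.1785  0.0765  0.5678] deg 108.01232565638348
```

```bash
python3 -m inch '[[0,0.1,0.3,0,-0.1785,0.0765,0.5678],[0,0.235,0.69,0,-0.1785,0.0765,0.5678],[0,0.235,0.69,0,-0.1785,0.0765,0.5678],[0,0.235,0.69,0,-0.1785,0.0765,0.5678],[0,0.235,0.69,0,-0.1785,0.0765,0.5678],[0,0.235,0.69,0,-0.1785,0.0765,0.5678],[0,0.235,0.69,0,-0.1785,0.0765,0.5678],[0,0.235,0.69,0,-0.1785,0.0765,0.5678],[0,0.235,0.69,0,-0.1785,0.0765,0.5678],[0,0.235,0.69,0,-0.1785,0.0765,0.5678],[0,0.235,0.69,0,-0.1785,0.0765,0.5678],[0,0.235,0.69,0,-0.1785,0.0765,0.5678]]'
python3 st.py
python3 - <<'E'
from tgt import *
R=Ro.from_euler('xyz',[180,0,84.8],degrees=True)
delta([.6415,.1932,.119],R)
s=snap('scene','s2.png')[:,:,::-1];t=snap('top','t2.png')[:,:,::-1]
a=np.clip(cv2.resize(s[190:310,140:270],None,fx=3,fy=3,interpolation=2)*1.3,0,255);b=np.clip(cv2.resize(t[170:290,140:275],None,fx=3,fy=3,interpolation=2)*1.3,0,255)
cv2.imwrite('pics/st2.png',np.hstack([a,b]).astype(np.uint8))
E
```

```text
t: 8.8
tcp_pos: [0.6395, 0.1933, 0.2824]
ee_rot: [179.6, -1.1, 80.5]
ft_force: [-0.9, 0.4, 0.2]
grip_width: 0.0938
grasp_force: 0.0
t 8.8 w 0.09376344563855803 gf 0.0 F tool [ 0.2642 -0.9327 -0.1843] M [-0.0554 -0.076   0.0314] q [-10.0348  21.4463 -15.9881  88.3015   5.382   70.1116 -36.2218] tcp [0.6395 0.1933 0.2824]
shift [ 0.0066 -0.0002 -0.5446] turn [-0.006  0.003  0.024] deg 4.478703989966573
```

View pics/st2.png

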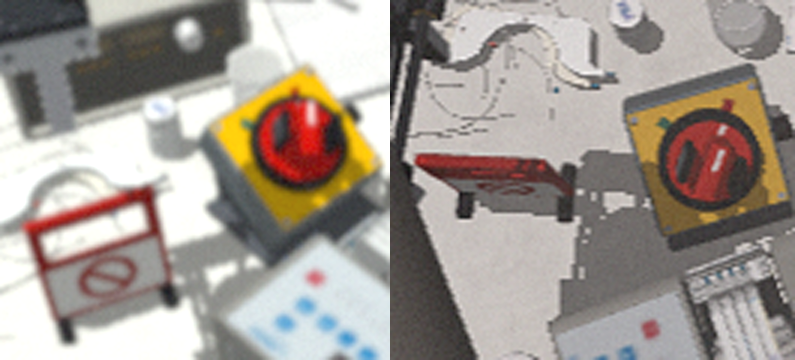

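Pointer is at the red mark with the tabs out, and the sign hasn't moved. I'll descend on the bar and grip it.

```bash
python3 -m inch '[[0,0.0066,0,-0.12,-0.006,0.003,0.024],[0,0.0066,0,-0.25,-0.006,0.003,0.024],[0,0.0066,0,-0.38,-0.006,0.003,0.024],[0,0.0066,0,-0.48,-0.006,0.003,0.024],[0,0.0066,0,-0.545,-0.006,0.003,0.024],[0,0.0066,0,-0.545,-0.006,0.003,0.024]]'
python3 -m inch '[[0.5,0,0,0,0,0,0],[0.5,0,0,0,0,0,0],[0.7,0,0,0,0,0,0],[0.7,0,0,0,0,0,0],[0.78,0,0,0,0,0,0],[0.78,0,0,0,0,0,0],[0.78,0,0,0,0,0,0],[0.78,0,0,0,0,0,0]]'
python3 st.py
```

```text
t: 9.5
tcp_pos: [0.6394, 0.1923, 0.117]
ee_rot: [-179.9, -0.0, 84.2]
ft_force: [0.4, 0.4, -0.4]
grip_width: 0.0942
grasp_force: 0.0
t: 10.3
tcp_pos: [0.6413, 0.1929, 0.1208]
ee_rot: [179.8, -0.1, 84.5]
ft_force: [0.8, -0.5, -0.2]
grip_width: 0.0337
grasp_force: 0.0
t 10.3 w 0.03365762757546324 gf 0.0 F tool [-0.4461  0.8741  0.2386] M [-0.1027 -0.0662  0.024 ] q [-10.8072  29.8262 -15.6263  96.7405   9.4927  54.5447 -35.5083] tcp [0.6413 0.1929 0.1208]
```

```bash
python3 -m inch '[[0.82,0,0,0,0,0,0],[0.84,0,0,0,0,0,0],[0.86,0,0,0,0,0,0],[0.88,0,0,0,0,0,0],[0.9,0,0,0,0,0,0],[0.95,0,0,0,0,0,0],[1,0,0,0,0,0,0],[1,0,0,0,0,0,0],[1,0,0,0,0,0,0]]'
python3 st.py
```

```text
t: 11.2
tcp_pos: [0.6412, 0.1929, 0.1207]
ee_rot: [179.8, -0.1, 84.5]
ft_force: [-1.1, -0.5, -2.4]
grip_width: 0.0117
grasp_force: 30.0
t 11.2 w 0.011730254233150194 gf 29.99133825302124 F tool [-0.6105 -1.0776  2.3852] M [ 0.0271 -0.0137 -0.013 ] q [-10.8053  29.8342 -15.627   96.744    9.49    54.5429 -35.5061] tcp [0.6412 0.1929 0.1207]
```

Sign gripped (12 mm width, 30 N). Lift gently.

```bash
python3 -m inch '[[1,0,0,0.03,0,0,0],[1,0,0,0.1,0,0,0],[1,0,0,0.2,0,0,0],[1,0,0,0.3,0,0,0],[1,0,0,0.4,0,0,0],[1,0,0,0.5,0,0,0],[1,0,0,0.6,0,0,0],[1,0,0,0.7,0,0,0],[1,0,0,0.77,0,0,0],[1,0,0,0.8,0,0,0],[1,0,0,0.8,0,0,0]]'
python3 -m inch '[[1,-0.005,-0.03,0,0,0,0.004],[1,-0.015,-0.1,0,0,0,0.013],[1,-0.03,-0.2,0,0,0,0.026],[1,-0.05,-0.3,0,0,0,0.038],[1,-0.07,-0.4,0,0,0,0.05],[1,-0.09,-0.5,0,0,0,0.065],[1,-0.11,-0.6,0,0,0,0.08],[1,-0.13,-0.7,0,0,0,0.09],[1,-0.15,-0.78,0,0,0,0.1],[1,-0.155,-0.82,0,0,0,0.107],[1,-0.155,-0.83,0,0,0,0.107],[1,-0.155,-0.83,0,0,0,0.107]]'
python3 st.py
python3 - <<'E'
from tgt import *
R=Ro.from_euler('xyz',[180,0,104],degrees=True)
delta([.547,-.303,.255],R)
E
```

```text
t: 12.3
tcp_pos: [0.6415, 0.193, 0.362]
ee_rot: [179.7, -0.1, 84.5]
ft_force: [-0.1, -0.0, -2.4]
grip_width: 0.0114
grasp_force: 30.0
t: 13.5
tcp_pos: [0.5944, -0.0565, 0.3599]
ee_rot: [179.9, -0.1, 103.6]
ft_force: [0.2, -0.9, -1.8]
grip_width: 0.0118
grasp_force: 30.0
t 13.5 w 0.01178281938150529 gf 29.99054342508316 F tool [-0.8938 -0.0163  1.7958] M [-0.0806 -0.0654  0.0242] q [ 10.1709  12.3637 -13.1025  90.7947   2.7359  77.0922  10.4007] tcp [ 0.5944 -0.0565  0.3599]
shift [-0.1579 -0.8217 -0.3496] turn [-0.0007  0.0004  0.002 ] deg 0.379507674230632
```

```bash
python3 -m inch '[[1,-0.005,-0.03,0,0,0,0],[1,-0.015,-0.1,0,0,0,0],[1,-0.03,-0.2,0,0,0,0],[1,-0.05,-0.3,0,0,0,0],[1,-0.07,-0.4,0,0,0,0],[1,-0.09,-0.5,0,0,0,0],[1,-0.11,-0.6,0,0,0,0],[1,-0.13,-0.7,0,0,0,0],[1,-0.15,-0.78,0,0,0,0.001],[1,-0.158,-0.815,0,0,0,0.002],[1,-0.158,-0.822,0,0,0,0.002],[1,-0.158,-0.822,0,0,0,0.002]]'
python3 -m inch '[[1,0,0,-0.03,0,0,0],[1,0,0,-0.1,0,0,0],[1,0,0,-0.2,0,0,0],[1,0,0,-0.28,0,0,0],[1,0,0,-0.33,0,0,0],[1,0,0,-0.35,0,0,0],[1,0,0,-0.35,0,0,0]]'
python3 st.py
python3 - <<'E'
from tgt import *
s=snap('scene','s3.png')[:,:,::-1];t=snap('top','t3.png')[:,:,::-1]
a=np.clip(cv2.resize(s[145:265,290:390],None,fx=4,fy=4,interpolation=2)*1.3,0,255);b=np.clip(cv2.resize(t[165:285,310:410],None,fx=4,fy=4,interpolation=2)*1.3,0,255)
cv2.imwrite('pics/st3.png',np.hstack([a,b]).astype(np.uint8))
E
```

```text
t: 14.7
tcp_pos: [0.5478, -0.3017, 0.3606]
ee_rot: [179.8, -0.1, 104.1]
ft_force: [-0.2, -0.3, -3.3]
grip_width: 0.0118
grasp_force: 30.0
t: 15.4
tcp_pos: [0.5475, -0.3022, 0.2555]
ee_rot: [179.9, -0.1, 104.1]
ft_force: [0.7, 0.3, -2.1]
grip_width: 0.0116
grasp_force: 30.0
t 15.4 w 0.011631941206690604 gf 29.998686611652374 F tool [0.159  0.7234 2.1423] M [-0.0999 -0.1322  0.0018] q [27.0904 18.1471 -5.0646 95.8413  1.5407 66.0301 35.7632] tcp [ 0.5475 -0.3022  0.2555]
```

View pics/st3.png

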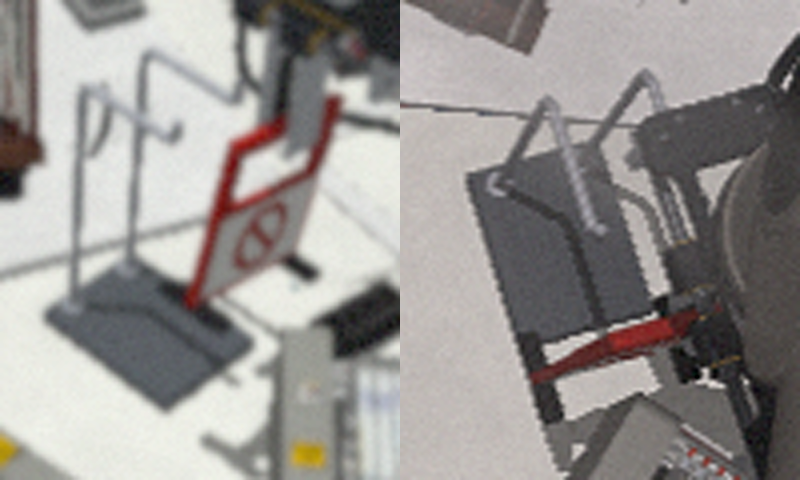

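Scene: bar's left end at about (349,180), left prong tip at (334,178). Top: bar's left end at about (362,250), left tip at (360,223). I'll check the lateral fit.

Run:
```python
from tgt import *
R=Ro.from_euler('z',14.1,degrees=True)
c=np.array([.5475,-.3022,.2615])
E=c+R.apply([0,.055,.007]); print('pred bar end',E,proj('scene',E),proj('top',E))
E2=c+R.apply([0,-.055,.007]); print('pred R bar end',proj('scene',E2))
print('obs end',tri((349.2,180.5),(362,250)))
for nm,a,b in [('Ltip',(333.7,178.5),(359.5,222.5)),('Lpost',(311,168.3),(347,190.8)),('Rpost',(327,158.4),(371.4,184)),('Rtip',(349,169.5),(385,216))]:
    p,e=tri(a,b); print(nm,p,e,'in sign frame',R.inv().apply(p-c))
# prong angle etc with z known
seat=np.array([.6441,-.279,.23]);
for yw in(13,15):
  Q=Ro.from_euler('z',yw,degrees=True)
  for P in [(-.035,.03,-.004),(-.035,-.03,-.004),(.05,.03,-.004),(.05,-.03,-.004)]:
    print(yw,P,proj('scene',seat+Q.apply(P))[0],proj('top',seat+Q.apply(P))[0])
```

```text
pred bar end [ 0.5341 -0.2489  0.2685] [[347.8398 183.7399]] [[360.6515 250.7566]]
pred R bar end [[376.3832 164.4041]]
obs end (array([ 0.5338, -0.2505,  0.2783]), np.float64(0.0017564875333253211))
Ltip [ 0.6036 -0.2589  0.2305] 0.002849483524573959 in sign frame [ 0.065   0.0283 -0.031 ]
Lpost [ 0.6828 -0.2394  0.2169] 0.003109291996572858 in sign frame [ 0.1465  0.0279 -0.0446]
Rpost [ 0.6954 -0.2977  0.2201] 0.001221386842417102 in sign frame [ 0.1445 -0.0317 -0.0414]
Rtip [ 0.6172 -0.3178  0.2277] 0.004598899477581851 in sign frame [ 0.0638 -0.0321 -0.0338]
13 (-0.035, 0.03, -0.004) [333.8049 180.068 ] [358.0043 222.7874]
13 (-0.035, -0.03, -0.004) [349.3847 170.2501] [383.1633 215.8988]
13 (0.05, 0.03, -0.004) [310.7793 165.1077] [346.5647 187.9816]
13 (0.05, -0.03, -0.004) [326.3067 155.9809] [371.262  181.3932]
15 (-0.035, 0.03, -0.004) [334.4231 180.0479] [358.6676 223.0732]
15 (-0.035, -0.03, -0.004) [349.3889 169.872 ] [383.5126 215.3188]
15 (0.05, 0.03, -0.004) [310.603  165.5594] [345.9924 188.6044]
15 (0.05, -0.03, -0.004) [325.5945 156.0787] [370.4002 181.1818]
```

Centred to about 2 mm, with the yaw matching. Moving in.

```bash
python3 -m inch '[[1,0.02,0.005,0,0,0,0],[1,0.05,0.012,0,0,0,0],[1,0.08,0.02,0,0,0,0],[1,0.12,0.029,0,0,0,0],[1,0.16,0.039,0,0,0,0],[1,0.2,0.048,0,0,0,0],[1,0.24,0.058,0,0,0,0],[1,0.28,0.067,0,0,0,0],[1,0.31,0.075,0,0,0,0],[1,0.324,0.078,0,0,0,0],[1,0.324,0.078,0,0,0,0],[1,0.324,0.078,0,0,0,0]]'
python3 st.py
python3 -m inch '[[1,0,0,-0.01,0,0,0],[1,0,0,-0.02,0,0,0],[1,0,0,-0.03,0,0,0],[1,0,0,-0.04,0,0,0],[1,0,0,-0.05,0,0,0],[1,0,0,-0.06,0,0,0],[1,0,0,-0.06,0,0,0]]'
python3 st.py
python3 - <<'E'
from tgt import *
s=snap('scene','s4.png')[:,:,::-1];t=snap('top','t4.png')[:,:,::-1]
a=np.clip(cv2.resize(s[145:265,290:390],None,fx=4,fy=4,interpolation=2)*1.3,0,255);b=np.clip(cv2.resize(t[165:285,310:410],None,fx=4,fy=4,interpolation=2)*1.3,0,255)
cv2.imwrite('pics/st4.png',np.hstack([a,b]).astype(np.uint8))
E
```

```text
t: 16.7
tcp_pos: [0.6443, -0.2796, 0.2558]
ee_rot: [179.8, -0.1, 104.1]
ft_force: [0.1, 0.0, -2.2]
grip_width: 0.0117
grasp_force: 30.0
t 16.7 w 0.01171785376759642 gf 29.998559653759003 F tool [-0.0223  0.1002  2.1949] M [-0.0478 -0.0778 -0.0217] q [22.2197 25.4969 -5.6012 85.1236  2.4237 69.4084 30.3689] tcp [ 0.6443 -0.2796  0.2558]
t: 17.4
tcp_pos: [0.6444, -0.2792, 0.2372]
ee_rot: [179.9, -0.1, 104.1]
ft_force: [0.6, 0.3, -2.0]
grip_width: 0.0117
grasp_force: 30.0
t 17.4 w 0.01173699541722301 gf 29.99864548444748 F tool [0.1171 0.6654 1.9742] M [-0.0438 -0.1117 -0.0194] q [22.236  26.223  -5.6518 86.3314  2.5322 67.5101 30.2741] tcp [ 0.6444 -0.2792  0.2372]
```

View pics/st4.png

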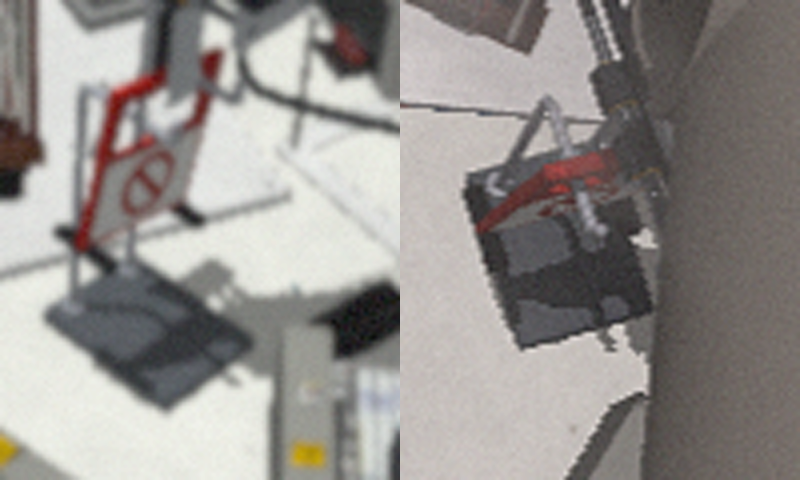

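Prongs pass through the slot under the bar; in the scene view the near prong tip comes out at about (333,178). I'll lower until the hook takes the weight.

```bash
python3 -m inch '[[1,0,0,-0.007,0,0,0],[1,0,0,-0.014,0,0,0],[1,0,0,-0.018,0,0,0],[1,0,0,-0.018,0,0,0]]'
python3 st.py
python3 -m inch '[[1,0,0,-0.003,0,0,0],[1,0,0,-0.007,0,0,0],[1,0,0,-0.007,0,0,0]]'
python3 st.py
```

```text
t: 17.9
tcp_pos: [0.6449, -0.2787, 0.2332]
ee_rot: [179.8, -0.1, 104.1]
ft_force: [-2.6, 3.5, 5.5]
grip_width: 0.0115
grasp_force: 30.0
t 17.9 w 0.011546680659756992 gf 30.000270903110504 F tool [ 3.9987 -1.6917 -5.523 ] M [0.2902 0.6692 0.0632] q [22.2281 26.3641 -5.6868 86.6216  2.5419 66.9919 30.2432] tcp [ 0.6449 -0.2787  0.2332]
t: 18.2
tcp_pos: [0.6449, -0.2786, 0.2312]
ee_rot: [179.8, -0.1, 104.1]
ft_force: [-2.7, 4.3, 7.4]
grip_width: 0.0116
grasp_force: 30.0
t 18.2 w 0.011614376940398274 gf 30.00086009502411 F tool [ 4.8938 -1.5563 -7.416 ] M [0.371  0.8717 0.0348] q [22.2274 26.4428 -5.6965 86.7543  2.5461 66.7865 30.2323] tcp [ 0.6449 -0.2786  0.2312]
```

Seated at the expected height (bar about 0.237, hook pushing up). Release in place, then lift out.

```bash
python3 -m inch '[[0.85,0,0,0,0,0,0],[0.8,0,0,0,0,0,0],[0.7,0,0,0,0,0,0],[0.6,0,0,0,0,0,0],[0.55,0,0,0,0,0,0],[0.55,0,0,0,0,0,0],[0.55,0,0,0,0,0,0]]'
python3 st.py
python3 -m inch '[[0.55,0,0,0.03,0,0,0],[0.55,0,0,0.08,0,0,0],[0.55,0,0,0.16,0,0,0],[0.55,0,0,0.26,0,0,0],[0.55,0,0,0.36,0,0,0],[0.55,-0.1,0.1,0.45,0,0,0],[0.55,-0.25,0.25,0.45,0,0,0],[0.55,-0.4,0.4,0.45,0,0,0],[0.55,-0.5,0.6,0.45,0,0,0],[0.55,-0.5,0.7,0.45,0,0,0],[0.55,-0.5,0.7,0.45,0,0,0],[0.55,-0.5,0.7,0.45,0,0,0]]'
python3 st.py
python3 - <<'E'
from tgt import *
s=snap('scene','s5.png')[:,:,::-1];t=snap('top','t5.png')[:,:,::-1]
a=np.clip(cv2.resize(s[140:290,190:390],None,fx=2,fy=2,interpolation=2)*1.3,0,255);b=np.clip(cv2.resize(t[145:295,200:400],None,fx=2,fy=2,interpolation=2)*1.3,0,255)
cv2.imwrite('pics/st5.png',np.hstack([a,b]).astype(np.uint8))
E
```

```text
t: 18.9
tcp_pos: [0.6446, -0.2793, 0.2303]
ee_rot: [179.8, -0.1, 104.1]
ft_force: [-0.0, 0.4, -0.2]
grip_width: 0.0424
grasp_force: 0.0
t 18.9 w 0.04239130655795809 gf 0.0 F tool [0.4325 0.0681 0.1924] M [-0.1463 -0.0685 -0.0039] q [22.247  26.4999 -5.6605 86.7784  2.58   66.7489 30.2382] tcp [ 0.6446 -0.2793  0.2303]
t: 20.1
tcp_pos: [0.4941, -0.0662, 0.3675]
ee_rot: [179.7, -0.0, 104.3]
ft_force: [0.0, -0.6, -0.2]
grip_width: 0.0421
grasp_force: 0.0
t 20.1 w 0.04212309070615179 gf 0.0 F tool [-0.5709 -0.1216  0.2181] M [-0.0952 -0.0541 -0.0124] q [ 12.9188   1.9887 -12.9392 101.6534   0.358   76.0972  14.2266] tcp [ 0.4941 -0.0662  0.3675]
```

View pics/st5.png

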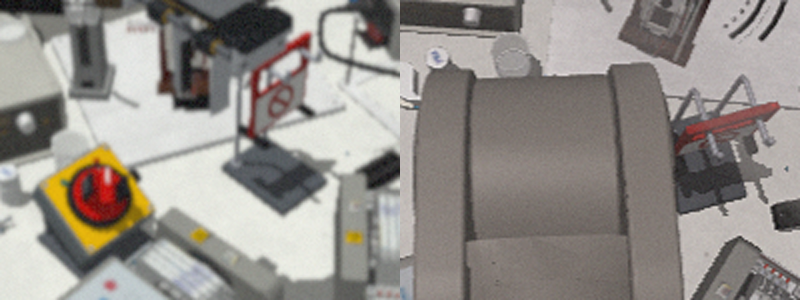

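The sign hangs on both prongs (top view about (735,125) in the crop). The selector points at red and the gripper is clear. I'll let it settle briefly, then hand in.

```bash
python3 -m inch '[[0.55,0,0,0,0,0,0],[0.55,0,0,0,0,0,0],[0.55,0,0,0,0,0,0],[0.55,0,0,0,0,0,0],[0.55,0,0,0,0,0,0],[0.55,0,0,0,0,0,0],[0.55,0,0,0,0,0,0],[0.55,0,0,0,0,0,0],[0.55,0,0,0,0,0,0],[0.55,0,0,0,0,0,0]]'
python3 -c "
from plant import ctrl; print(ctrl.sign_off())"
```

```text
t: 21.2
tcp_pos: [0.4946, -0.0693, 0.3653]
ee_rot: [179.8, -0.1, 104.1]
ft_force: [0.6, 0.0, 0.8]
grip_width: 0.0425
grasp_force: 0.0
the job is handed in; nothing more can be done
None
```

I handed the job in at about 21 s: the last pictures and readings show the isolator at the red mark with both tabs out and the sign hanging on both prongs, but the hand-in returned no verdict.

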